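Pack two sample canisters from the sloped bin and close the transport box

TASK

Take the orange-capped and the purple-capped canisters out of the sloped bin and lay them gently in the blue transport box, one in each of its two cradles, either way round. Then lower the loose cover plate onto the box so that both pins come through its holes and it lies flat on the rim. Leave the white-capped canister in its bin and do not shift the jar, the label roll or the marker.

Things in the scene. Friction and masses are not known exactly. Their poses are not given: they have to be found in the camera images.
- bin: Fixed grey bin, three compartments side by side along its y (pitch 100 mm, clear 96 x 132 mm). Origin on the bench under its centre. The floor, 35 mm high over the origin, rises at 0.30 rad towards the bin's +x. Side walls and dividers (4 mm thick) stand 40 mm over the floor, the front lip at the low end and the back wall 24 mm. Which canister is in which compartment varies.
- orange_canister_center (a point): Orange-capped canister, 110 mm long, 60 to 130 g: round pale body 30 mm across, square 36 mm orange cap (26 mm long) and square 36 mm white foot (12 mm long). Point: its centre, 18 mm above the face it lies on; x along its length to the cap, z away from the floor it lies on. Starts lying in one of the bin's compartments, cap uphill, foot at the front lip, x tilted up 0.30 rad.
- purple_canister_center (a point): Purple-capped canister, 110 mm long, 60 to 130 g: round pale body 30 mm across, square 36 mm purple cap (26 mm long) and square 36 mm white foot (12 mm long). Point: its centre, 18 mm above the face it lies on; x along its length to the cap, z away from the floor it lies on. Starts lying in one of the bin's compartments, cap uphill, foot at the front lip, x tilted up 0.30 rad.
- white_canister_center (a point): White-capped canister, 110 mm long, 60 to 130 g: round pale body 30 mm across, square 36 mm white cap (26 mm long) and square 36 mm white foot (12 mm long). Point: its centre, 18 mm above the face it lies on; x along its length to the cap, z away from the floor it lies on. Starts lying in one of the bin's compartments, cap uphill, foot at the front lip, x tilted up 0.30 rad; it stays there.
- box: Open blue box, fixed, 138 mm (its x) by 168 mm (its y); origin on the bench under its centre. Walls 4 mm, rim 50 mm and inner floor 5 mm above the bench. Two cradles side by side, lengthwise along x. On its x axis, 53 mm either way from the centre, two posts (28 mm wide, rim height) carry steel pins 10 mm thick that stand 14 mm above the rim, tips tapered.
- cradle_a (a point): Rest point of the centre of a canister in the cradle on the box's +y side: 38 mm from the centre line, 23 mm above the bench; axes as the box. The cradle is 130 mm long; at both ends 23 mm long grey blocks leave a gap 48 mm wide for the canister's ends (outer blocks 26 mm above the inner floor). Between them nothing divides the cradles: room for fingers.
- cradle_b (a point): The same for the cradle on the box's -y side.
- cover_handle (a point): Loose grey metal cover plate, 144 (x) by 174 (y) by 6 mm, 200 to 330 g, flat on the bench at the start, with a black handle fin at its centre: 64 mm along x, 18 mm thick, 34 mm high. Two 16 mm holes on its x axis, 53 mm either way from the centre; a half turn fits too. Point: centre of the fin, 23 mm above the underside; 73 mm above the bench when seated. z up.
- jar_center (a point): Clear jar with a red lid, 66 mm across and 85 mm tall, a bystander; the point is at its centre.
- label_roll_center (a point): White label roll lying flat, 84 mm across and 40 mm high, a bystander; the point is at its centre.
- marker_center (a point): White marker pen with a purple cap, 130 mm long and 16 mm thick, lying on the bench, a bystander; the point is at its centre.
Things that resemble listed ones, but are neither listed nor needed, are in the scene too. Leave any yellow look-alike of the part that bears orange_canister_center alone.

How it is judged:
On the way, in this order (a step that is already met when the one before it is completed fails the run):
1. the orange-capped and the purple-capped canister lie in the two cradles ((distance between orange_canister_center and cradle_a below 0.02 m or distance between orange_canister_center and cradle_b below 0.02 m) and angle between orange_canister_center's own x axis and vertical between 1.45 and 1.69 rad and (distance between purple_canister_center and cradle_a below 0.02 m or distance between purple_canister_center and cradle_b below 0.02 m) and angle between purple_canister_center's own x axis and vertical between 1.45 and 1.69 rad), for 0.2 s.
2. the cover plate lies on the rim over both pins (x of cover_handle in the frame of box between -0.006 and 0.006 m and y of cover_handle in the frame of box between -0.006 and 0.006 m and z of cover_handle in the frame of box between 0.069 and 0.077 m and angle between cover_handle's own z axis and vertical below 0.06 rad and angle between the x axis of cover_handle and the x axis of box, either way round below 0.15 rad), for 0.2 s.
At the end, for the whole second after the job is handed in: Orange and purple canisters lie level (0.12 rad) within 20 mm of a cradle rest point; cover at rest on the rim, pins through its holes (6 mm sideways, 4 mm height, 0.06 rad tilt, 0.15 rad yaw); white canister, jar, label roll and marker within 30 mm of their starts (all of step 1 and all of step 2 and linear speed of cover below 0.02 m/s and distance of each of white_canister_center, jar_center, label_roll_center, marker_center from where it was at the start of the episode below 0.03 m); the robot touches nothing.
It fails at once if the orange-capped canister is dropped or thrown into or onto the box (over the box, lower than 130 mm, faster than 0.6 m/s) (horizontal distance between orange_canister_center and box below 0.09 m and height (world z) of orange_canister_center below 0.13 m and linear speed of orange_canister above 0.6 m/s).
It fails at once if the purple-capped canister is dropped or thrown into or onto the box (over the box, lower than 130 mm, faster than 0.6 m/s) (horizontal distance between purple_canister_center and box below 0.09 m and height (world z) of purple_canister_center below 0.13 m and linear speed of purple_canister above 0.6 m/s).
It fails at once if the cover plate is dropped or thrown into or onto the box (over the box, lower than 130 mm, faster than 0.6 m/s) (horizontal distance between cover_handle and box below 0.09 m and height (world z) of cover_handle below 0.13 m and linear speed of cover above 0.6 m/s).
It fails at once if the white-capped canister, the jar, the label roll or the marker is shifted by 50 mm or more (distance of any of white_canister_center, jar_center, label_roll_center, marker_center from where it was at the start of the episode above 0.05 m).
It also fails if it takes over 67 s, if anything falls off the work surface, if the arm or the gripper's body presses on something with over 40 N, if the wrist force passes 120 N, or if a joint passes its speed limit or range.

ROBOT

A 7-joint arm with a two-finger parallel gripper is mounted at the origin on the work surface. World frame = base frame: x ahead of the robot, y to its left, z up, the work surface at z = 0. Lengths are in m, angles in rad, forces in N, time in s.
With the tool pointing down it reaches from about 0.4 to 0.85 m from the base axis. Payload 6.9 kg.
Tool frame: the origin (TCP) lies midway between the tips of the shut fingers; the grasp point (between the pads) lies hold_point_z behind it (hold_point_z is the distance from the TCP to the grasp point, in m); x points along the fingers, y is the direction in which the jaws open and shut, and the axes are right-handed (so a half turn about x gives the same grasp; the last joint's range is limited). The gripper opens to 85 mm and grips with 20 to 120 N. Pads are 22 mm wide; open, the fingers measure 114 mm over their backs; the gripper's body (76 mm by 85 mm) begins 54 mm behind the grasp point. The pads swing forward as they close: fully open they stand 13 mm farther back than shut.
Start: joints at [1.371, 0.507, -0.238, 1.5, 0.126, 1.149, -0.155], TCP at [0.188, -0.596, 0.231] pointing down, gripper open.
Joint ranges: [-3.08, 3.08], [-0.24, 2.05], [-1.43, 1.35], [0, 2.5], [-1.52, 4.66], [0.17, 1.96], [-2.89, 2.89]. Speed limits (rad/s): [2.39, 2.39, 3.14, 3.14, 3.14, 3.14, 3.14].

INTERFACE

Orientations are given as a unit quaternion [w, x, y, z].
In Python, from rig import state, read_camera, get_calibration, close_job, search_frame, pinpoint, hold_point_z gives the robot as it stands.
- The arm moves only by the tool carry_out, never from a script. Its argument "steps" is text: rows parted by semicolons, each of 4 numbers parted by spaces: the shift along the tool's x, y, z in m, then the turn about the tool's x in rad. In form: tx ty tz roll; .... A call has 1 to 20 rows; each row is the pose to reach, as a shift and turn from the pose measured when the call began, along the tool's axes at that moment; what a row does not reach only later rows make up. A row lasts 1/12 s, in which the tool goes at most 41.7 mm and 7.16 degrees, less where a joint would pass 70% of its speed; a pose out of reach is approached as far as the arm can. A call with a gripper value outside its range is refused whole. "grip" is the opening, from 0 (shut) to 1 (fully open), set as the call begins (left out, the last holds). The fingers move at their own pace and stop on an object; "force" is the grip in N (left out, the last holds). Time passes only in rows, so rows that repeat a pose let the fingers close. It gives the time, the measured TCP pose, the force and the opening at its end, in the units of the state.
- state(): the state, without advancing time (a new reading comes with each control period).
- read_camera(name): name is "side" or "top" or "wrist"; returns the picture (384x512x3 uint8, blue, green, red); there is no depth.
- get_calibration(name): a dict with "fx", "fy", "cx", "cy" (pixels), "R" (3x3) and "t" (3): a world point X has camera coordinates R X + t. Camera axes: x right, y down, z forward; pixel columns grow to the right and rows downward; lengths in m; the calibration is good to about 2 mm. A picture is of the moment at which its call begins: read the wrist's pose just before it. get_calibration takes no time and is no camera call; for the wrist camera it gives the pose at the moment of the call.
- close_job(): hands the job in, once; it reports no verdict.
Trained networks look in the newest picture that a camera, given by its name, has taken for a name from the list of things; names that differ only in an ending like _2 or _b are one class to them, and where a whole thing is asked for, a point or a joint stands for the part that bears it (a point fixed in the world has none). Each returns a list of dicts, best first, with "conf" (0 to 1); they miss things now and then, are a little off and sometimes report something else, mostly with a low value. They report only what shows in the picture. A call takes as long as a camera call. They do not tell look-alikes from the thing itself.
- search_frame(camera, query): "centre" ([row, column] in pixels, amid what is visible of it).
- pinpoint(camera, query): "centre" ([row, column] in pixels: a listed point, or the origin of a listed thing).
The state is a dict: "t": time; "joints": joint angles; "qvel": joint speeds; "joint_efforts": joint torques, N m; "position": TCP position; "orientation": TCP orientation; "wrist_force": force on the tool from outside, world axes, zero at the start; "torque": the same for the moment, N m; "gripper_width": finger opening in m.
Only numpy, scipy, OpenCV 4.12 (cv2) and the standard library are available. Lean on these libraries where they do the work, as an engineer would, in place of code of your own. Each camera call takes 0.05 s, during which the arm holds its last target.

## Working session

There is one attempt and no reset: what is moved stays moved. The work goes in short steps, Python scripts to look and compute and a tool call to move; the robot and the scene stay as the last step left them, time stands still between calls to the robot, and variables do not carry over. Pictures are saved under pics/ and viewed, and the job is handed in when it is done.

Besides the shell and the picture viewer there is one more tool, called after ">>>" in YAML: its name, and indented under it one key for each argument. carry_out: Moves the arm, as the interface text tells. Its arguments: {"type":"object","properties":{"steps":{"type":"string"},"grip":{"type":"number"},"force":{"type":"number"}},"required":["steps"]}

```bash
ls; mkdir -p pics; cat > a.py <<'E'
from rig import *
import cv2,numpy as np
E
python3 - <<'E'
from rig import *
import cv2,numpy as np
print(state()); print(hold_point_z)
for n in ["side","top","wrist"]:
    im=read_camera(n); cv2.imwrite(f"pics/{n}0.png",im)
    c=get_calibration(n); print(n,c)
E
```

```text
pics
{'t': 0.0, 'joints': array([ 1.37049569,  0.50831005, -0.23751397,  1.5011183 ,  0.12569894,
        1.14889456, -0.15480628]), 'qvel': array([0.00014622, 0.00026108, 0.00029982, 0.00035585, 0.0008411 ,
       0.00122881, 0.00123028]), 'joint_efforts': array([ 9.67068736e-04, -6.20606589e+01, -2.18585238e+00, -2.49656135e+01,
        1.29035645e-02,  1.22250241e-02, -1.88864612e-05]), 'position': array([ 0.18793243, -0.59555841,  0.23045156]), 'orientation': array([-0.10708938, -0.69874982, -0.10830232,  0.69896435]), 'wrist_force': array([-1.19626578, -0.1727037 ,  0.57159354]), 'torque': array([ 0.01000498, -0.00993105, -0.00458895]), 'gripper_width': 0.08537914362146941}
0.0187
side {'fx': 446.519846311511, 'fy': 446.519846311511, 'cx': 256.7719703335717, 'cy': 189.64425397844434, 'R': array([[-0.95733125, -0.28880205, -0.01049984],
       [-0.19418101,  0.66973704, -0.71676079],
       [ 0.21403412, -0.68413863, -0.69724008]]), 't': array([0.52946406, 0.15543942, 1.24894725])}
top {'fx': 401.51207986844486, 'fy': 401.51207986844486, 'cx': 251.09915329564564, 'cy': 196.9955646314187, 'R': array([[ 0.02946524, -0.99945336,  0.01499263],
       [-0.99553135, -0.03068927, -0.0893057 ],
       [ 0.089717  , -0.01229422, -0.99589142]]), 't': array([-0.03114778,  0.55120515,  0.97154206])}
wrist {'fx': 267.2350828958485, 'fy': 267.2350828958485, 'cx': 253.50880883461642, 'cy': 190.4328863170931, 'R': array([[ 0.30100306, -0.95362147, -0.00180572],
       [-0.90779647, -0.28711767,  0.30572703],
       [-0.29206631, -0.09038554, -0.95211749]]), 't': array([-0.62486497, -0.04175113,  0.38021316])}
```

View pics/top0.png

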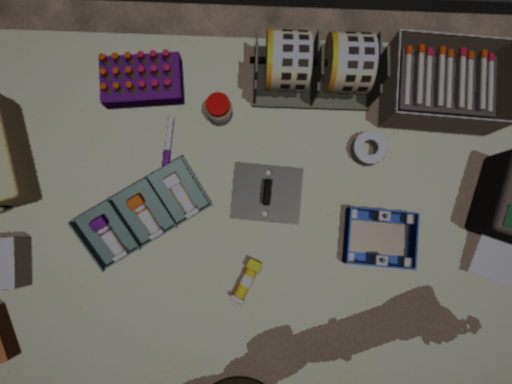

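View pics/side0.png

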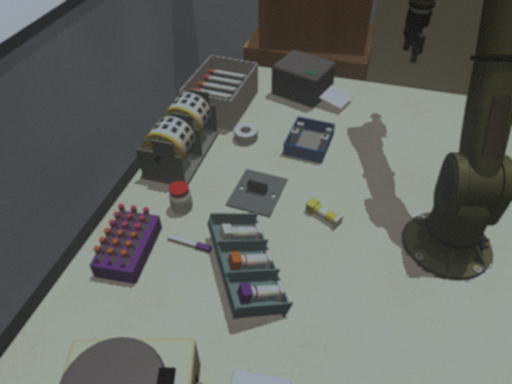

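View pics/wrist0.png

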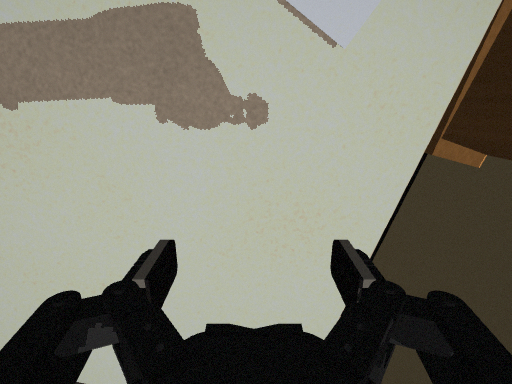

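Candidates for the orange canister, in the top view at (row, col): an orange-capped canister in the bin's middle compartment (~(202,135)), a yellow look-alike on the bench (~(270,246)), and small orange caps in the purple rack and the grey tray. Purple could be the bin canister (~(222,98)), the marker cap (~(157,165)) or the purple rack. The two bin canisters match the description. I'll crop in to check and measure them.

```bash
cat > h.py <<'E'
from rig import *
import cv2,numpy as np
from scipy.spatial.transform import Rotation as Rn
def ray(c,rc):
    d=c["R"].T@np.array([(rc[1]-c["cx"])/c["fx"],(rc[0]-c["cy"])/c["fy"],1.0])
    return -c["R"].T@c["t"], d
def onz(c,rc,z):
    o,d=ray(c,rc); return o+d*(z-o[2])/d[2]
def proj(c,X):
    p=c["R"]@np.asarray(X,float)+c["t"]; return np.array([p[1]/p[2]*c["fy"]+c["cy"],p[0]/p[2]*c["fx"]+c["cx"]])
def tri(c1,a,c2,b):
    o1,d1=ray(c1,a);o2,d2=ray(c2,b)
    s=np.linalg.lstsq(np.stack([d1,-d2],1),o2-o1,rcond=None)[0]
    p,q=o1+d1*s[0],o2+d2*s[1]; return (p+q)/2,np.linalg.norm(p-q)
E
python3 - <<'E'
from h import *
ct,cs=get_calibration("top"),get_calibration("side")
T=read_camera("top");S=read_camera("side")
for q in ["orange_canister_center","purple_canister_center","white_canister_center","cradle_a","box","cover_handle","bin","jar_center","label_roll_center","marker_center"]:
    a=pinpoint("top",q);b=pinpoint("side",q)
    f=lambda l:[(np.round(i["centre"],1).tolist(),round(i["conf"],2)) for i in l[:3]]
    print(q,f(a),f(b))
    for i in a[:2]:
        for j in b[:2]:
            p,e=tri(ct,i["centre"],cs,j["centre"])
            if e<.02: print("   ",p.round(4),round(e,4))
print(state()["t"])
cv2.imwrite("pics/c1.png",cv2.resize(T[140:310,60:310],None,fx=3,fy=3,interpolation=cv2.INTER_CUBIC))
cv2.imwrite("pics/c2.png",cv2.resize(T[120:290,310:440],None,fx=3.5,fy=3.5,interpolation=cv2.INTER_CUBIC))
E
```

```text
orange_canister_center [([282.2, 244.9], 0.8), ([216.9, 142.9], 0.58)] [([211.5, 325.8], 0.77), ([262.7, 253.3], 0.63)]
    [ 0.3437 -0.0056  0.0294] 0.0002
    [0.4912 0.2436 0.0485] 0.0053
purple_canister_center [([235.1, 109.8], 0.83)] [([287.1, 258.3], 0.68), ([240.2, 188.1], 0.64)]
    [0.4504 0.3173 0.0602] 0.0046
white_canister_center [([193.8, 176.3], 0.6)] []
cradle_a [([236.6, 363.9], 0.74), ([241.2, 394.3], 0.59)] [([134.6, 312.5], 0.85), ([146.2, 304.7], 0.58), ([239.2, 186.6], 0.49)]
    [ 0.4534 -0.2794  0.087 ] 0.0181
    [ 0.466  -0.2957  0.0227] 0.0075
    [ 0.4556 -0.3734  0.018 ] 0.0051
box [([238.5, 379.0], 0.8)] [([145.4, 303.4], 0.93)]
cover_handle [([195.2, 266.8], 0.87)] []
bin [([210.9, 149.3], 0.85)] [([271.2, 244.7], 0.77), ([148.0, 306.3], 0.25)]
    [ 5.124e-01  2.417e-01 -5.000e-04] 0.0029
jar_center [([108.4, 216.3], 0.74)] [([195.3, 177.7], 0.67), ([134.0, 248.4], 0.48)]
    [0.7684 0.0785 0.0571] 0.0088
label_roll_center [([150.1, 371.7], 0.7)] [([137.3, 248.7], 0.91)]
    [ 0.6843 -0.325  -0.0063] 0.0048
marker_center [] [([241.9, 187.7], 0.82)]
1.25
```

View pics/c1.png

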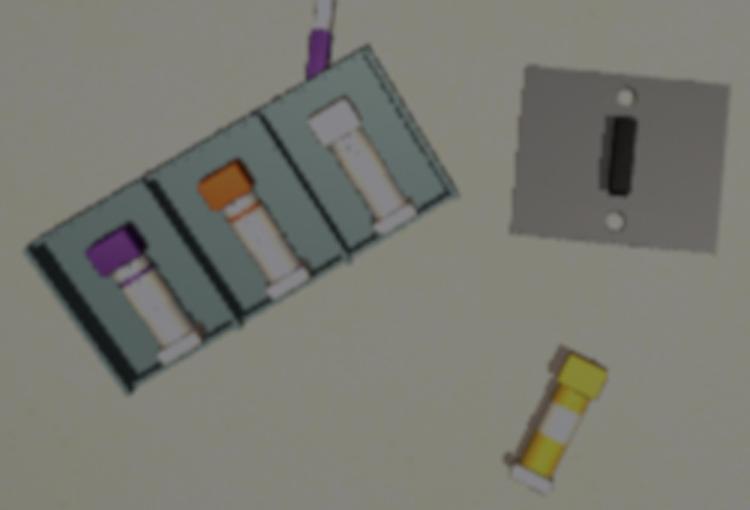

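View pics/c2.png

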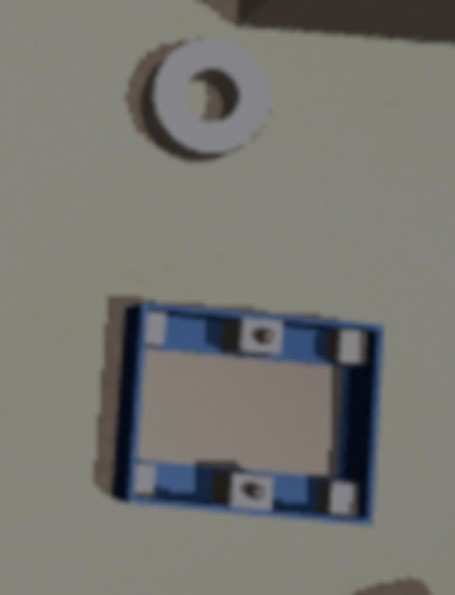

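The crop confirms it: the orange and purple canisters lie in the bin at crop (185,225) and (250,115). The yellow one at (420,560) lies on the bench and is the look-alike. Next I'll get rough poses from the top view.

```bash
cat >> h.py <<'E'
def tool():
    s=state(); q=s["orientation"]; return s["position"],Rn.from_quat(np.r_[q[1:],q[0]]).as_matrix(),s
def to_tool(X):
    p,R,_=tool(); return R.T@(np.asarray(X)-p)
E
python3 - <<'E'
from h import *
ct=get_calibration("top");cw=get_calibration("wrist")
c2=lambda x,y,z:onz(ct,[y/3.5+120-.5,x/3.5+310-.5],z)
c1=lambda x,y,z:onz(ct,[y/3+140-.5,x/3+60-.5],z)
P1,P2=c2(264,336,.06),c2(253,489,.06)
print("pins",P1,P2,np.linalg.norm(P1-P2),"c",(P1+P2)/2,"ang",np.arctan2(*(P1-P2)[1::-1]))
for n,xy in dict(a=(140,303),b=(382,326),c=(371,522),d=(128,500)).items(): print(n,c2(*xy,.05).round(4))
H1,H2=c1(625,97,.006),c1(615,221,.006)
print("holes",H1,H2,np.linalg.norm(H1-H2),"c",(H1+H2)/2,"ang",np.arctan2(*(H1-H2)[1::-1]))
print("fin",c1(621,156,.04))
p,R,_=tool(); print("R",R.round(3))
C=-cw["R"].T@cw["t"]; print("cam in tool",R.T@(C-p),"\n", (cw["R"]@R).round(3))
E
```

```text
pins [ 0.51411655 -0.33594552  0.06      ] [ 0.41013882 -0.3284082   0.06      ] 0.10425055773507456 c [ 0.46212769 -0.33217686  0.06      ] ang -0.07236318855065259
a [ 0.5349 -0.2532  0.05  ]
b [ 0.5241 -0.4216  0.05  ]
c [ 0.3895 -0.4129  0.05  ]
d [ 0.3997 -0.246   0.05  ]
holes [ 0.61917206 -0.05543049  0.006     ] [ 0.51372165 -0.04973348  0.006     ] 0.1056041903535401 c [ 0.56644685 -0.05258198  0.006     ] ang -0.05397302001990566
fin [ 0.56519823 -0.05162953  0.04      ]
R [[-0.     0.301 -0.954]
 [ 0.    -0.954 -0.301]
 [-1.    -0.     0.   ]]
cam in tool [-0.14301386  0.00071848 -0.07653327] 
 [[ 0.     1.     0.   ]
 [-0.306  0.     0.952]
 [ 0.952 -0.     0.306]]
```

>>> carry_out:
  steps: "0.01 -0.04 -0.09 0.1; 0.02 -0.08 -0.18 0.2; 0.03 -0.163 -0.36 0.378; 0.03 -0.163 -0.36 0.378; 0.03 -0.163 -0.36 0.378; 0.03 -0.163 -0.36 0.378; 0.03 -0.163 -0.36 0.378; 0.03 -0.163 -0.36 0.378; 0.03 -0.163 -0.36 0.378; 0.03 -0.163 -0.36 0.378; 0.03 -0.163 -0.36 0.378; 0.03 -0.163 -0.36 0.378; 0.03 -0.163 -0.36 0.378; 0.03 -0.163 -0.36 0.378"

```text
t: 2.42
position: [0.4812, -0.3337, 0.2013]
orientation: [0.026, -0.706, 0.027, 0.707]
wrist_force: [0.8, -0.1, 0.8]
gripper_width: 0.0856
```

```bash
python3 - <<'E'
from h import *
import pickle
p,R,s=tool(); print(s["t"],p,R.round(3),s["qvel"].round(3),s["joints"].round(2))
c=get_calibration("wrist"); im=read_camera("wrist"); cv2.imwrite("pics/w1.png",im); pickle.dump((c,im),open("w1.pkl","wb"))
E
```

```text
2.4167 [ 0.48117265 -0.33366712  0.20134669] [[-0.001 -0.075 -0.997]
 [-0.001 -0.997  0.075]
 [-1.     0.001  0.001]] [ 0.009 -0.004 -0.002  0.002 -0.003 -0.001 -0.002] [ 0.69  0.47 -0.19  1.65  0.1   1.03 -1.18]
```

View pics/w1.png

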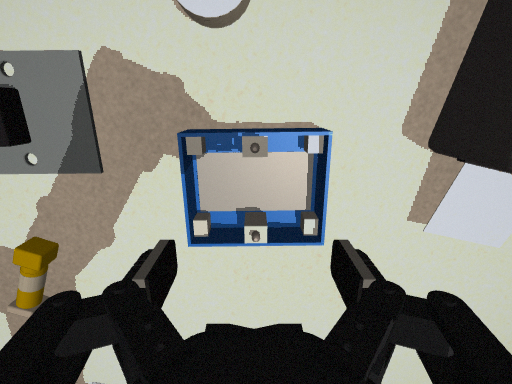

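```bash
python3 - <<'E'
from h import *
import pickle
c,im=pickle.load(open("w1.pkl","rb"))
cv2.imwrite("pics/w1c.png",cv2.resize(im[120:256,170:345],None,fx=4,fy=4,interpolation=cv2.INTER_CUBIC))
E
```

```text
(no output)
```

View pics/w1c.png

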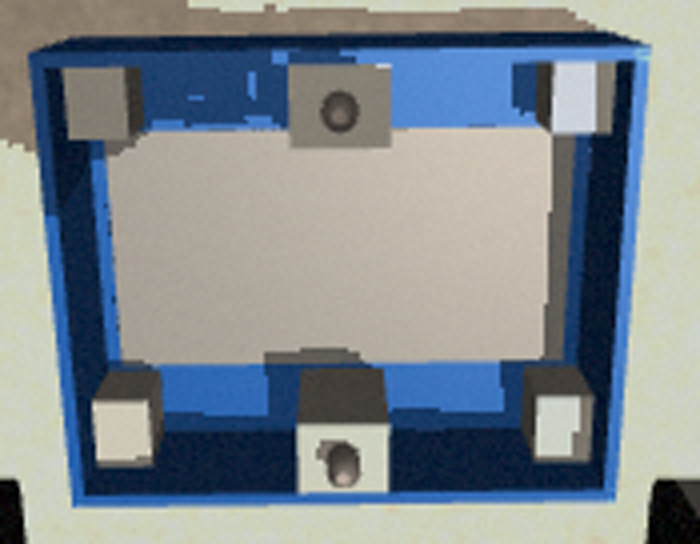

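```bash
python3 - <<'E'
from h import *
import pickle
from scipy.optimize import least_squares
c,im=pickle.load(open("w1.pkl","rb")); ct=get_calibration("top")
f=lambda x,y:np.array([(y+.5)/4-.5+120,(x+.5)/4-.5+170])
# image up = +x box , image left = +y
pts=[((.069,.084,.05),f(32,50)),((.069,-.084,.05),f(650,46)),((-.069,-.084,.05),f(615,500)),((-.069,.084,.05),f(73,504)),
((.053,0,.05),(f(289,65)+f(391,65)+f(289,148)+f(391,148))/4)]
g=lambda x,y:np.array([(y+.5)/3.5-.5+120,(x+.5)/3.5-.5+310])
tp=[((.069,.084,.05),g(140,303)),((.069,-.084,.05),g(382,326)),((-.069,-.084,.05),g(371,522)),((-.069,.084,.05),g(128,500)),((.053,0,.064),g(264,336)),((-.053,0,.064),g(253,489))]
def W(v,X): 
    cc,ss=np.cos(v[2]),np.sin(v[2]); return np.array([v[0]+cc*X[0]-ss*X[1],v[1]+ss*X[0]+cc*X[1],X[2]])
for C,P in((c,pts),(ct,tp)):
    r=least_squares(lambda v:np.concatenate([proj(C,W(v,X))-u for X,u in P]),[.46,-.33,-.07])
    print(r.x.round(4),r.fun.reshape(-1,2).round(1).tolist())
E
```

```text
[ 0.461  -0.3355 -0.0669] [[0.1, -0.5], [-0.2, 0.5], [0.0, -0.0], [0.0, -0.2], [0.2, 0.3]]
[ 0.4618 -0.3329 -0.0626] [[-0.5, -0.1], [-0.7, -0.4], [0.6, -0.4], [0.5, -0.7], [-0.4, 0.5], [0.5, 0.9]]
```

>>> carry_out:
  steps: "0 -0.612 0.052 -0.64; 0 -0.612 0.052 -0.64; 0 -0.612 0.052 -0.64; 0 -0.612 0.052 -0.64; 0 -0.612 0.052 -0.64; 0 -0.612 0.052 -0.64; 0 -0.612 0.052 -0.64; 0 -0.612 0.052 -0.64; 0 -0.612 0.052 -0.64; 0 -0.612 0.052 -0.64; 0 -0.612 0.052 -0.64; 0 -0.612 0.052 -0.64; 0 -0.612 0.052 -0.64; 0 -0.612 0.052 -0.64; 0 -0.612 0.052 -0.64; 0 -0.612 0.052 -0.64; 0 -0.612 0.052 -0.64; 0 -0.612 0.052 -0.64"
  grip: 0.65

```text
t: 3.97
position: [0.4756, 0.2788, 0.2008]
orientation: [-0.197, -0.679, -0.196, 0.68]
wrist_force: [-0.2, -1.4, 1.0]
gripper_width: 0.0555
```

```bash
python3 - <<'E'
from h import *
import pickle
p,R,s=tool(); print(s["t"],p,R.round(3),s["qvel"].round(3),s["joints"].round(2),s["gripper_width"])
c=get_calibration("wrist"); im=read_camera("wrist"); cv2.imwrite("pics/w2.png",cv2.resize(im,(768,576),interpolation=cv2.INTER_CUBIC)); pickle.dump((c,im),open("w2.pkl","wb"))
E
```

```text
3.9667 [0.47559737 0.27876211 0.20078735] [[-0.001  0.534 -0.845]
 [-0.002 -0.845 -0.534]
 [-1.     0.001  0.002]] [ 0.022 -0.009  0.009  0.008  0.    -0.001 -0.002] [-0.25  0.45 -0.48  1.74  0.24  1.02 -1.83] 0.0554961744016129
```

View pics/w2.png

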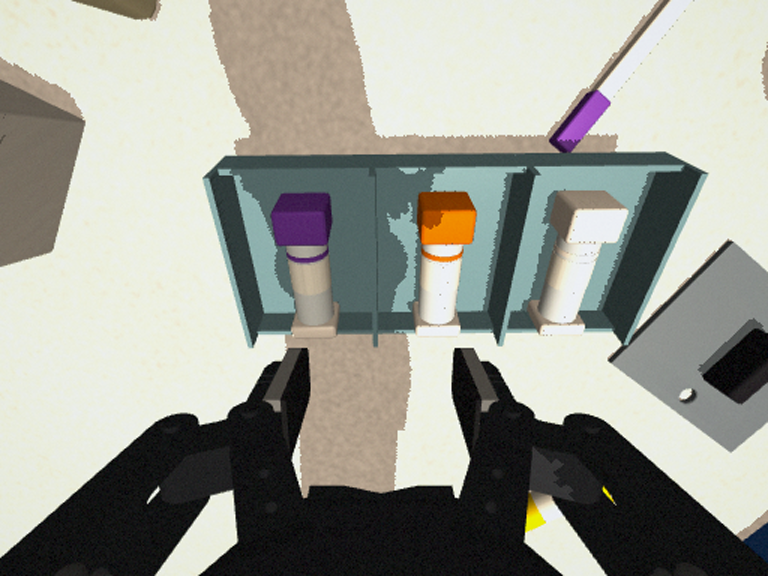

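```bash
python3 - <<'E'
from h import *
import pickle
c,im=pickle.load(open("w2.pkl","rb"))
a=cv2.resize(im[120:230,175:225],None,fx=5,fy=5,interpolation=cv2.INTER_CUBIC)
b=cv2.resize(im[120:230,270:320],None,fx=5,fy=5,interpolation=cv2.INTER_CUBIC)
cv2.imwrite("pics/w2c.png",np.hstack([a,b]))
E
```

```text
(no output)
```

View pics/w2c.png

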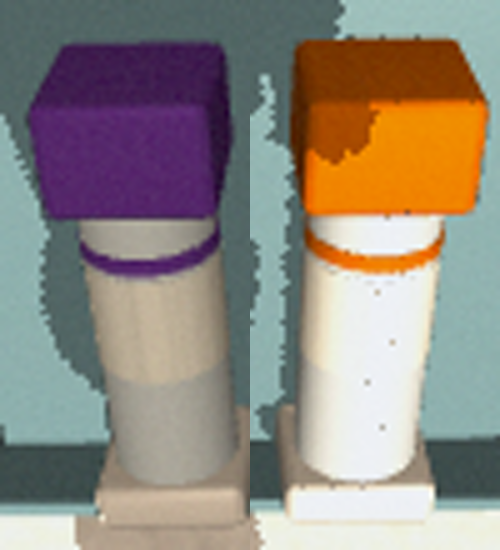

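```bash
python3 - <<'E'
from h import *
import pickle
from scipy.optimize import least_squares
c,im=pickle.load(open("w2.pkl","rb"))
M=[(.055,.018),(.055,-.018),(.029,-.018),(.029,.018),(-.043,.018),(-.043,-.018),(-.055,-.018),(-.055,.018)]
D=dict(purple=(175,[(30,105),(230,105),(215,217),(50,217),(100,487),(247,487),(243,520),(103,520)]),
 orange=(270-50,[(292,100),(487,100),(478,213),(305,213),(285,487),(435,487),(433,517),(288,517)]))
for n,(x0,U) in D.items():
    u=np.array([[(y+.5)/5-.5+120,(x+.5)/5-.5+x0] for x,y in U])
    def pr(v): 
        R=Rn.from_euler("zy",[v[3],-.30]).as_matrix()
        return np.array([proj(c,v[:3]+R@np.array([m[0],m[1],.018])) for m in M])
    r=least_squares(lambda v:(pr(v)-u).ravel(),[.47,.28,.05,.56])
    print(n,r.x.round(4),np.abs(r.fun).max().round(2)); 
    yaw=r.x[3]; X=r.x[:3]
    print("  tool delta",to_tool(X).round(4),"yaw err",yaw)
p,R,s=tool(); print("tool -z yaw",np.arctan2(-R[1,2],-R[0,2]))
E
```

```text
purple [0.4428 0.3186 0.04   0.5521] 4.14
  tool delta [ 0.1608 -0.052   0.0062] yaw err 0.5521054363575495
orange [0.497  0.2342 0.0402 0.564 ] 2.21
  tool delta [0.1607 0.0483 0.0053] yaw err 0.5639638136680591
tool -z yaw 0.5623196227223518
```

```bash
cat > ov.py <<'E'
from h import *
def wire(c,X,yaw,tilt=-.30):
    R=Rn.from_euler("zy",[yaw,tilt]).as_matrix()
    segs=[]
    for a,b in((.029,.055),(-.055,-.043)):
        P={}
        for x in(a,b):
            for y in(-.018,.018):
                for z in(-.018,.018): P[(x,y,z)]=proj(c,X+R@np.array([x,y,z]))
        k=list(P)
        for i in k:
            for j in k:
                if i<j and sum(p!=q for p,q in zip(i,j))==1: segs.append((P[i],P[j],i[2]>0 and j[2]>0))
    return segs
def draw(im,segs,r0,c0,f,h,w):
    o=cv2.resize(im[r0:r0+h,c0:c0+w],None,fx=f,fy=f,interpolation=cv2.INTER_CUBIC)
    for a,b,t in segs:
        q=lambda u:tuple(int(round(v)) for v in((u[1]-c0+.5)*f-.5,(u[0]-r0+.5)*f-.5))
        cv2.line(o,q(a),q(b),(0,255,0) if t else (0,0,255),1)
    return o
E
python3 - <<'E'
from ov import *
import pickle
c,im=pickle.load(open("w2.pkl","rb"))
A=draw(im,wire(c,np.array([.4428,.3186,.049]),.562),115,165,5,115,75)
B=draw(im,wire(c,np.array([.497,.2342,.049]),.562),115,255,5,115,75)
cv2.imwrite("pics/w2o.png",np.hstack([A,B]))
E
```

```text
(no output)
```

View pics/w2o.png

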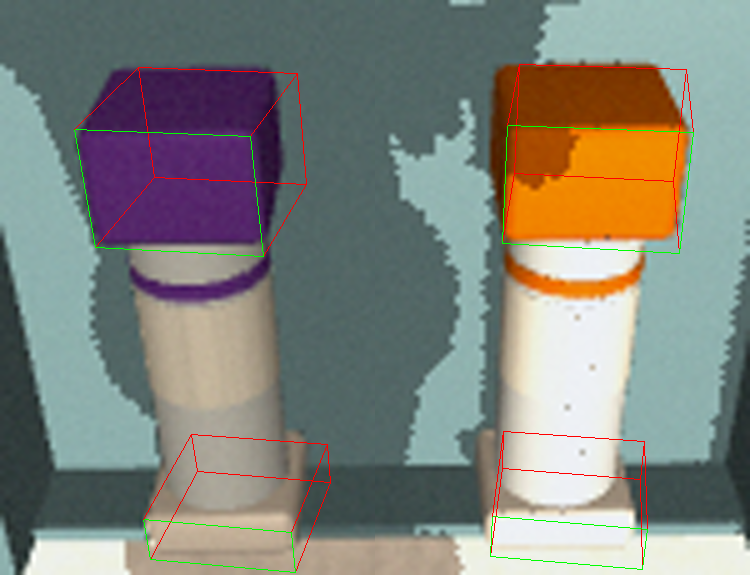

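```bash
sed -i 's/"zy"/"ZY"/' ov.py; cat > fit.py <<'E'
from ov import *
import pickle
from scipy.optimize import least_squares
c,im=pickle.load(open("w2.pkl","rb"))
M=[(.055,.018),(.055,-.018),(.029,-.018),(.029,.018),(-.043,.018),(-.043,-.018),(-.055,-.018),(-.055,.018)]
D=dict(purple=(175,[(30,105),(230,105),(215,217),(50,217),(100,487),(247,487),(243,520),(103,520)]),
 orange=(270-50,[(292,100),(487,100),(478,213),(305,213),(285,487),(435,487),(433,517),(288,517)]))
o=[]
for n,(x0,U) in D.items():
    u=np.array([[(y+.5)/5-.5+120,(x+.5)/5-.5+x0] for x,y in U])
    def pr(v): 
        R=Rn.from_euler("ZY",[v[3],-.30]).as_matrix()
        return np.array([proj(c,v[:3]+R@np.array([m[0],m[1],.018])) for m in M])
    r=least_squares(lambda v:(pr(v)-u).ravel(),[.47,.28,.05,.56])
    print(n,r.x.round(4),np.abs(r.fun).max().round(2)); 
    print("  tool delta",to_tool(r.x[:3]).round(4))
    o.append(draw(im,wire(c,r.x[:3],r.x[3]),115,165 if n[0]=='p' else 255,5,115,75))
cv2.imwrite("pics/w2o2.png",np.hstack(o))
p,R,s=tool(); print("tool -z yaw",np.arctan2(-R[1,2],-R[0,2]))
E
python3 fit.py
```

```text
purple [0.4437 0.3212 0.0455 0.5566] 2.59
  tool delta [ 0.1553 -0.0536  0.004 ]
orange [0.4971 0.2391 0.0476 0.5825] 2.06
  tool delta [0.1533 0.0443 0.0026]
tool -z yaw 0.5623196227223518
```

View pics/w2o2.png

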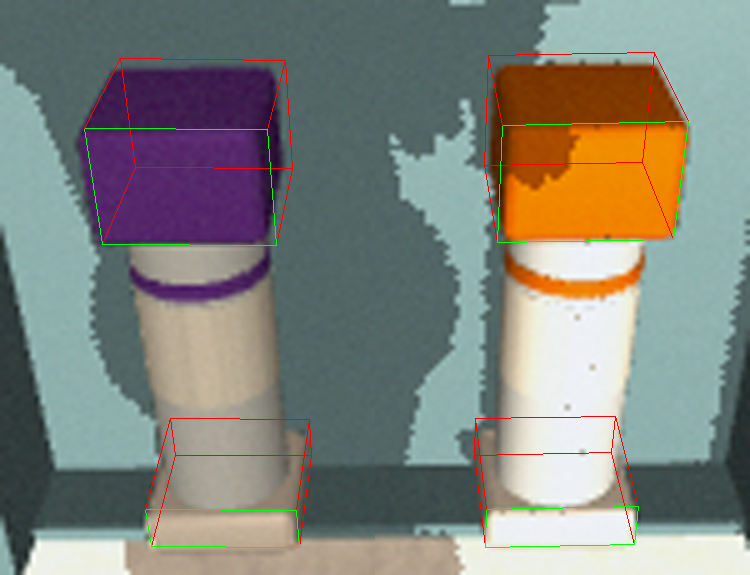

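>>> carry_out:
  steps: "0.02 0.04 0.0025 0; 0.05 0.0443 0.0026 0; 0.09 0.0443 0.0026 0; 0.12 0.0443 0.0026 0; 0.145 0.0443 0.0026 0; 0.16 0.0443 0.0026 0; 0.166 0.0443 0.0026 0; 0.166 0.0443 0.0026 0; 0.166 0.0443 0.0026 0"
  grip: 0.65

```text
t: 4.77
position: [0.4977, 0.2382, 0.0356]
orientation: [-0.196, -0.679, -0.195, 0.68]
wrist_force: [0.5, -0.1, 0.3]
gripper_width: 0.056
```

>>> carry_out:
  steps: "0 0 0 0; 0 0 0 0; 0 0 0 0; 0 0 0 0; 0 0 0 0; 0 0 0 0; -0.01 0 0 0; -0.01 0 0 0"
  grip: 0
  force: 35

```text
t: 5.43
position: [0.4986, 0.2388, 0.0477]
orientation: [0.196, 0.68, 0.195, -0.679]
wrist_force: [0.5, 1.3, -0.2]
gripper_width: 0.0289
```

```bash
python3 - <<'E'
from h import *
import pickle
p,R,s=tool(); print(s["t"],p,s["gripper_width"],s["wrist_force"])
im=read_camera("wrist"); cv2.imwrite("pics/w3.png",im)
E
```

```text
5.4333 [0.49862844 0.23875124 0.04772747] 0.028922755975562247 [ 0.49655853  1.34009462 -0.16681834]
```

View pics/w3.png

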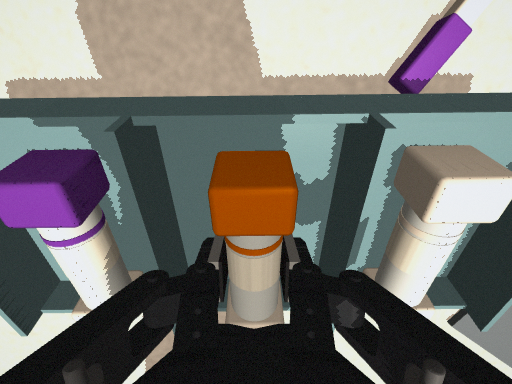

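>>> carry_out:
  steps: "-0.03 0 0 0; -0.07 0 0 0; -0.11 0.01 0.01 0.05; -0.14 0.04 0.03 0.15; -0.15 0.495 0.36 0.627; -0.15 0.495 0.36 0.627; -0.15 0.495 0.36 0.627; -0.15 0.495 0.36 0.627; -0.15 0.495 0.36 0.627; -0.15 0.495 0.36 0.627; -0.15 0.495 0.36 0.627; -0.15 0.495 0.36 0.627; -0.15 0.495 0.36 0.627; -0.15 0.495 0.36 0.627; -0.15 0.495 0.36 0.627; -0.15 0.495 0.36 0.627; -0.15 0.495 0.36 0.627; -0.15 0.495 0.36 0.627; -0.15 0.495 0.36 0.627; -0.15 0.495 0.36 0.627"

```text
t: 7.15
position: [0.4555, -0.3734, 0.1972]
orientation: [-0.024, 0.707, -0.025, -0.706]
wrist_force: [0.1, 1.1, -1.1]
gripper_width: 0.0286
```

```bash
python3 - <<'E'
from h import *
import pickle
p,R,s=tool(); print(s["t"],p,s["gripper_width"],s["wrist_force"],"-z yaw",np.arctan2(-R[1,2],-R[0,2]),s["qvel"].round(3))
c=get_calibration("wrist");im=read_camera("wrist"); cv2.imwrite("pics/w4.png",im)
S=read_camera("side"); cv2.imwrite("pics/s4.png",cv2.resize(S[90:200,250:400],None,fx=4,fy=4))
yaw=-.065; 
X=np.array([.4614+.038*np.sin(yaw),-.334-.038*np.cos(yaw),p[2]]); print(X,to_tool(X))
E
```

```text
7.15 [ 0.45550894 -0.37337954  0.19720895] 0.02863983876646062 [ 0.07996192  1.0832525  -1.12861921] -z yaw -0.06986335294576775 [-0.041 -0.021 -0.041  0.033 -0.012 -0.001 -0.01 ]
[ 0.45893174 -0.37191975  0.19720895] [ 0.00030003  0.00123788 -0.00232924]
```

View pics/w4.png

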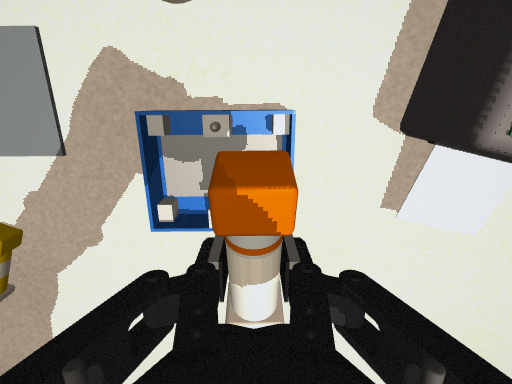

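View pics/s4.png

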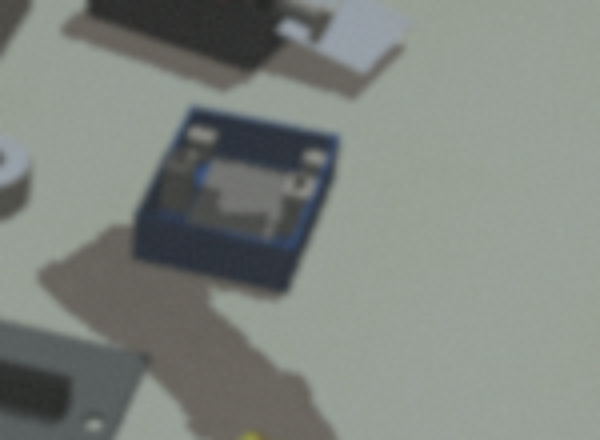

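>>> carry_out:
  steps: "0.02 0.0012 -0.0024 0; 0.05 0.0012 -0.0024 0; 0.08 0.0012 -0.0024 0; 0.11 0.0012 -0.0024 0; 0.13 0.0012 -0.0024 0; 0.145 0.0012 -0.0024 0; 0.157 0.0012 -0.0024 0; 0.163 0.0012 -0.0024 0; 0.163 0.0012 -0.0024 0"

```text
t: 8.0
position: [0.4595, -0.3699, 0.0335]
orientation: [-0.023, 0.707, -0.022, -0.706]
wrist_force: [-0.5, -0.2, -2.2]
gripper_width: 0.029
```

>>> carry_out:
  steps: "0 0 0 0; 0.004 0 0 0; 0.007 0 0 0; 0.01 0 0 0; 0.013 0 0 0; 0.016 0 0 0; 0.019 0 0 0; 0.02 0 0 0; 0.02 0 0 0"
  force: 20

```text
t: 8.75
position: [0.4618, -0.3706, 0.0147]
orientation: [-0.022, 0.709, -0.022, -0.705]
wrist_force: [2.7, 0.8, 4.9]
gripper_width: 0.0286
```

```bash
python3 - <<'E'
from h import *
p,R,s=tool(); print(s["t"],p,s["gripper_width"],s["wrist_force"])
im=read_camera("wrist"); cv2.imwrite("pics/w5.png",im)
S=read_camera("side"); cv2.imwrite("pics/s5.png",cv2.resize(S[60:200,250:400],None,fx=4,fy=4))
E
```

```text
8.75 [ 0.46184611 -0.37058199  0.01468585] 0.028567695295386282 [2.7137685  0.79876124 4.897363  ]
```

View pics/w5.png

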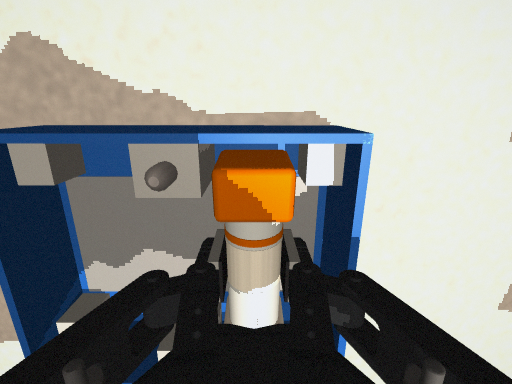

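View pics/s5.png

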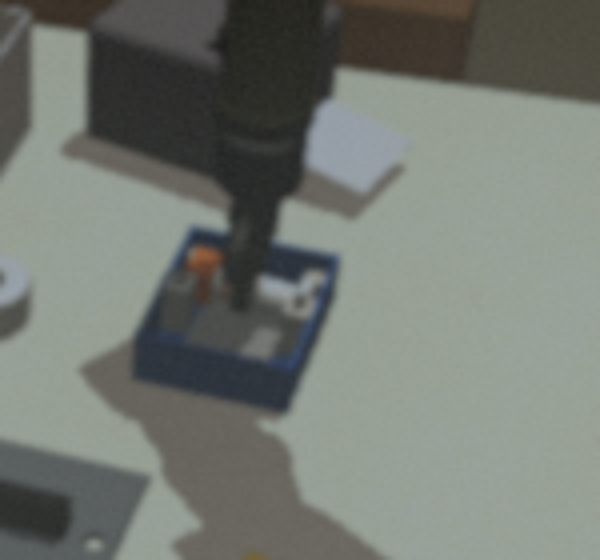

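>>> carry_out:
  steps: "0 0 0 0; 0 0 0 0; 0 0 0 0; 0 0 0 0; -0.03 0 0 0; -0.07 0 0 0; -0.11 0 0 0; -0.15 0 0 0; -0.185 0 0 0; -0.185 0 0 0"
  grip: 0.5

```text
t: 9.68
position: [0.4632, -0.3725, 0.2071]
orientation: [-0.02, 0.712, -0.025, -0.702]
wrist_force: [0.5, 0.5, 0.5]
gripper_width: 0.0425
```

```bash
python3 - <<'E'
from ov import *
import pickle
p,R,s=tool(); print(s["t"],p,s["gripper_width"],s["wrist_force"], R.round(3))
c=get_calibration("wrist");im=read_camera("wrist"); cv2.imwrite("pics/w6.png",cv2.resize(im,(768,576),interpolation=cv2.INTER_CUBIC)); pickle.dump((c,im),open("w6.pkl","wb"))
for X in([.465,.328,.15],): pass
E
```

```text
9.6833 [ 0.46317952 -0.37248599  0.20709432] 0.0425080010441221 [0.47797127 0.47126557 0.50315149] [[ 0.014 -0.063 -0.998]
 [-0.007 -0.998  0.063]
 [-1.     0.006 -0.014]]
```

View pics/w6.png

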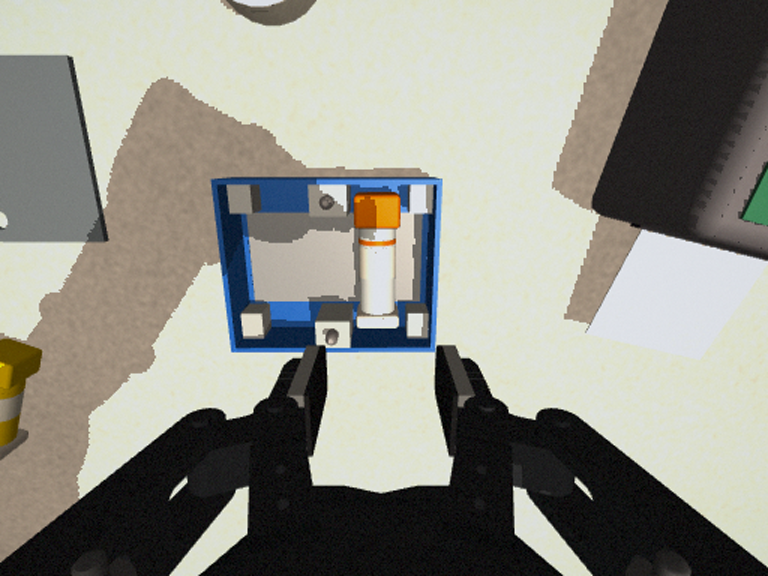

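>>> carry_out:
  steps: "0 -0.691 0.063 -0.625; 0 -0.691 0.063 -0.625; 0 -0.691 0.063 -0.625; 0 -0.691 0.063 -0.625; 0 -0.691 0.063 -0.625; 0 -0.691 0.063 -0.625; 0 -0.691 0.063 -0.625; 0 -0.691 0.063 -0.625; 0 -0.691 0.063 -0.625; 0 -0.691 0.063 -0.625; 0 -0.691 0.063 -0.625; 0 -0.691 0.063 -0.625; 0 -0.691 0.063 -0.625; 0 -0.691 0.063 -0.625; 0 -0.691 0.063 -0.625; 0 -0.691 0.063 -0.625; 0 -0.691 0.063 -0.625; 0 -0.691 0.063 -0.625; 0 -0.691 0.063 -0.625; 0 -0.691 0.063 -0.625"
  grip: 0.65

```text
t: 11.4
position: [0.4425, 0.3204, 0.1989]
orientation: [0.199, 0.682, 0.193, -0.677]
wrist_force: [-0.1, -0.8, -0.7]
gripper_width: 0.0559
```

```bash
python3 - <<'E'
from ov import *
import pickle
p,R,s=tool(); print(s["t"],p,s["gripper_width"],s["wrist_force"], R.round(3),s["qvel"].round(3),np.arctan2(-R[1,2],-R[0,2]))
c=get_calibration("wrist");im=read_camera("wrist"); pickle.dump((c,im),open("w7.pkl","wb"))
X=np.array([.4437,.3212,.047]); print(to_tool(X))
cv2.imwrite("pics/w7.png",draw(im,wire(c,X,.565),80,150,4,140,200))
E
```

```text
11.4 [0.4424712  0.32039752 0.19893041] 0.0559416627151682 [-0.08350032 -0.82209178 -0.71929618] [[ 0.009  0.532 -0.846]
 [-0.007 -0.846 -0.533]
 [-1.     0.01  -0.004]] [ 0.024 -0.015  0.008  0.004 -0.002  0.001 -0.003] 0.5615739980483215
[ 0.15226386 -0.00224086 -0.0007927 ]
```

View pics/w7.png

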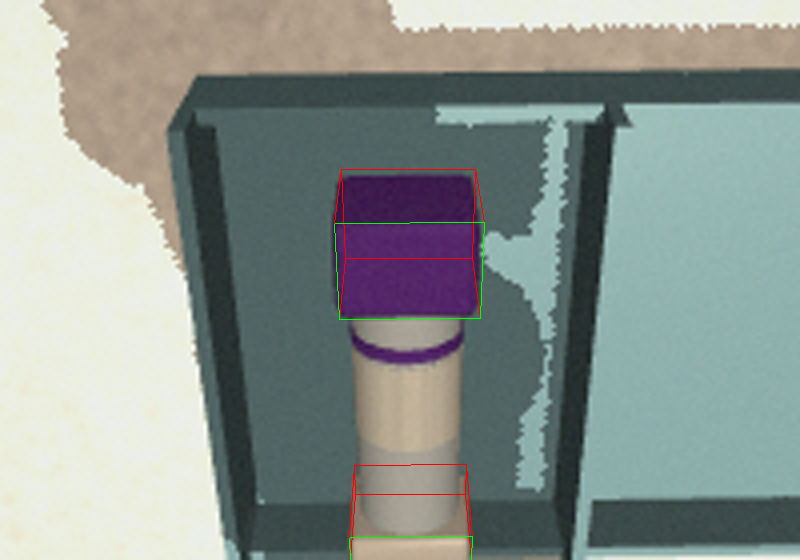

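>>> carry_out:
  steps: "0.03 -0.002 -0.0008 0; 0.07 -0.002 -0.0008 0; 0.11 -0.002 -0.0008 0; 0.14 -0.002 -0.0008 0; 0.155 -0.002 -0.0008 0; 0.163 -0.002 -0.0008 0; 0.164 -0.002 -0.0008 0; 0.164 -0.002 -0.0008 0; 0.164 -0.002 -0.0008 0"
  grip: 0.65

```text
t: 12.2
position: [0.4448, 0.321, 0.0365]
orientation: [0.198, 0.683, 0.192, -0.676]
wrist_force: [0.4, -0.4, -0.1]
gripper_width: 0.0557
```

>>> carry_out:
  steps: "0 0 0 0; 0 0 0 0; 0 0 0 0; 0 0 0 0; 0 0 0 0; 0 0 0 0; -0.01 0 0 0; -0.01 0 0 0"
  grip: 0
  force: 35

```text
t: 12.87
position: [0.4453, 0.3217, 0.0484]
orientation: [0.198, 0.684, 0.193, -0.676]
wrist_force: [0.6, 0.7, -2.4]
gripper_width: 0.0288
```

```bash
python3 - <<'E'
from h import *
p,R,s=tool(); print(s["t"],p,s["gripper_width"],s["wrist_force"],R.round(3))
yaw=-.065; X=np.array([.4614-.038*np.sin(yaw),-.334+.038*np.cos(yaw),.197]); print(X,to_tool(X))
im=read_camera("wrist"); cv2.imwrite("pics/w8.png",im)
E
```

```text
12.8667 [0.44528923 0.3216872  0.04842105] 0.02877091826802679 [ 0.57842728  0.6521652  -2.35216838] [[ 0.013  0.531 -0.847]
 [-0.004 -0.847 -0.531]
 [-1.     0.01  -0.009]]
[ 0.46386826 -0.29608025  0.197     ] [-0.1456817   0.53495865  0.31089159]
```

View pics/w8.png

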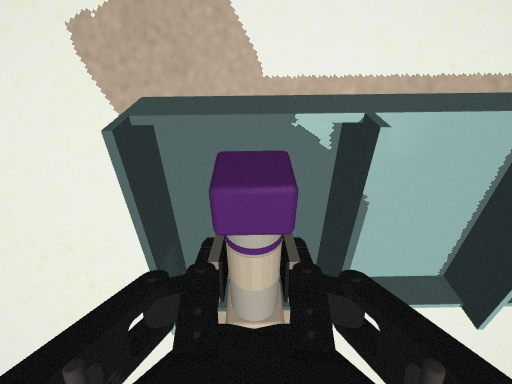

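>>> carry_out:
  steps: "-0.03 0 0 0; -0.07 0 0 0; -0.11 0.01 0.01 0.05; -0.14 0.04 0.03 0.15; -0.146 0.535 0.312 0.627; -0.146 0.535 0.312 0.627; -0.146 0.535 0.312 0.627; -0.146 0.535 0.312 0.627; -0.146 0.535 0.312 0.627; -0.146 0.535 0.312 0.627; -0.146 0.535 0.312 0.627; -0.146 0.535 0.312 0.627; -0.146 0.535 0.312 0.627; -0.146 0.535 0.312 0.627; -0.146 0.535 0.312 0.627; -0.146 0.535 0.312 0.627; -0.146 0.535 0.312 0.627; -0.146 0.535 0.312 0.627; -0.146 0.535 0.312 0.627; -0.146 0.535 0.312 0.627"

```text
t: 14.58
position: [0.462, -0.2989, 0.1962]
orientation: [-0.024, 0.711, -0.027, -0.702]
wrist_force: [0.3, 1.2, -1.9]
gripper_width: 0.0287
```

>>> carry_out:
  steps: "0 0 0 0; 0 0 0 0"

```text
t: 14.75
position: [0.4619, -0.2978, 0.1961]
orientation: [-0.024, 0.711, -0.026, -0.702]
wrist_force: [-0.5, -0.4, -1.4]
gripper_width: 0.0287
```

```bash
python3 - <<'E'
from h import *
p,R,s=tool(); print(s["t"],p,s["gripper_width"],R.round(3),"-z yaw",np.arctan2(-R[1,2],-R[0,2]),s["qvel"].round(3))
im=read_camera("wrist"); cv2.imwrite("pics/w9.png",im)
yaw=-.065; 
X=np.array([.4614-.038*np.sin(yaw),-.334+.038*np.cos(yaw),.034]); print(X,to_tool(X))
E
```

```text
14.75 [ 0.46194068 -0.29776698  0.19612183] 0.028682571136017295 [[ 0.012 -0.071 -0.997]
 [-0.004 -0.997  0.071]
 [-1.     0.003 -0.012]] -z yaw -0.07063556175236999 [-0.009 -0.005 -0.001  0.     0.003 -0.002  0.002]
[ 0.46386826 -0.29608025  0.034     ] [ 0.16224799 -0.00206455  0.00029271]
```

View pics/w9.png

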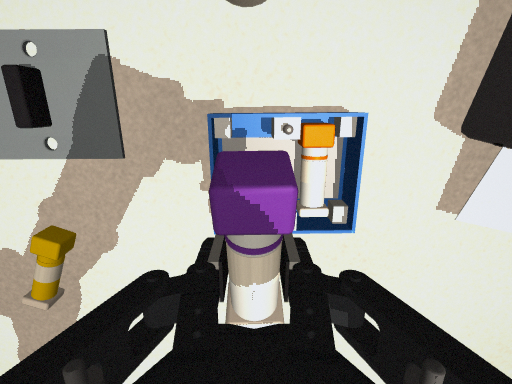

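>>> carry_out:
  steps: "0.02 -0.002 0.0015 0; 0.05 -0.002 0.0015 0; 0.08 -0.002 0.0015 0; 0.11 -0.002 0.0015 0; 0.13 -0.002 0.0015 0; 0.145 -0.002 0.0015 0; 0.157 -0.002 0.0015 0; 0.162 -0.002 0.0015 0; 0.162 -0.002 0.0015 0"

```text
t: 15.55
position: [0.4625, -0.2948, 0.0335]
orientation: [-0.023, 0.71, -0.025, -0.703]
wrist_force: [0.6, -0.1, -1.0]
gripper_width: 0.0289
```

>>> carry_out:
  steps: "0 0 0 0; 0.004 0 0 0; 0.007 0 0 0; 0.01 0 0 0; 0.013 0 0 0; 0.016 0 0 0; 0.019 0 0 0; 0.02 0 0 0; 0.02 0 0 0"
  force: 20

```text
t: 16.3
position: [0.4647, -0.2954, 0.0144]
orientation: [-0.023, 0.712, -0.025, -0.702]
wrist_force: [3.1, -0.6, 6.3]
gripper_width: 0.0288
```

>>> carry_out:
  steps: "0 0 0 0; 0 0 0 0; 0 0 0 0; 0 0 0 0; -0.03 0 0 0; -0.07 0 0 0; -0.11 0 0 0; -0.15 0 0 0; -0.185 0.02 0 0; -0.185 0.037 0 0; -0.185 0.037 0 0; -0.185 0.037 0 0"
  grip: 0.5

```text
t: 17.3
position: [0.4587, -0.3323, 0.1994]
orientation: [-0.023, 0.712, -0.026, -0.702]
wrist_force: [1.0, -0.3, 0.0]
gripper_width: 0.0429
```

```bash
python3 - <<'E'
from ov import *
import pickle
p,R,s=tool(); print(s["t"],p,s["gripper_width"],R.round(3),s["qvel"].round(3))
c=get_calibration("wrist");im=read_camera("wrist"); pickle.dump((c,im),open("w10.pkl","wb"))
cv2.imwrite("pics/w10.png",cv2.resize(im[100:260,160:350],None,fx=4,fy=3.75,interpolation=cv2.INTER_CUBIC))
E
```

```text
17.3 [ 0.45873642 -0.33229558  0.19939794] 0.042885807999383456 [[ 0.014 -0.07  -0.997]
 [-0.004 -0.998  0.07 ]
 [-1.     0.003 -0.014]] [-0.019  0.015 -0.025  0.034 -0.009 -0.003 -0.007]
```

View pics/w10.png

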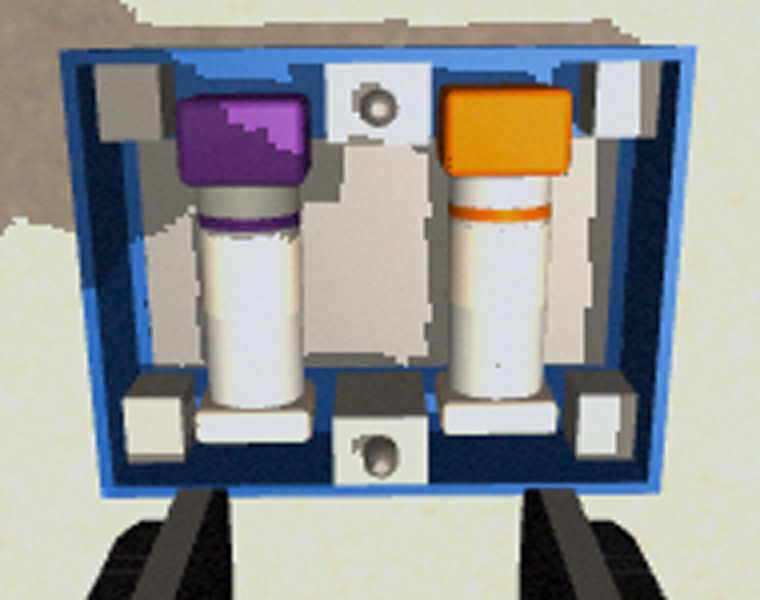

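```bash
cat > box.py <<'E'
from h import *
import pickle
from scipy.optimize import least_squares
def W(v,X): 
    cc,ss=np.cos(v[2]),np.sin(v[2]); return np.array([v[0]+cc*X[0]-ss*X[1],v[1]+ss*X[0]+cc*X[1],X[2]])
K=[(.069,.084,.05),(.069,-.084,.05),(-.069,-.084,.05),(-.069,.084,.05),(.053,0,.064),(-.053,0,.064)]
def fitbox(c,U):
    r=least_squares(lambda v:np.concatenate([proj(c,W(v,X))-u for X,u in zip(K,U) if u is not None]),[.46,-.33,-.07])
    return r.x,r.fun.reshape(-1,2)
E
python3 - <<'E'
from box import *
c,im=pickle.load(open("w10.pkl","rb"))
f=lambda x,y:np.array([(y+.5)/3.75-.5+100,(x+.5)/4-.5+160])
v,r=fitbox(c,[f(62,50),f(696,46),f(660,494),f(104,498),None,None]); print(v.round(4),r.round(1).tolist())
v,r=fitbox(c,[f(62,50),f(696,46),f(660,494),f(104,498),f(380,107),f(382,462)]); print(v.round(4),r.round(1).tolist())
def can(cap,foot):
    a=onz(c,f(*cap),.041);b=onz(c,f(*foot),.041); return a,b,np.linalg.norm(a-b)
inv=lambda X:[(X[0]-v[0])*np.cos(v[2])+(X[1]-v[1])*np.sin(v[2]),-(X[0]-v[0])*np.sin(v[2])+(X[1]-v[1])*np.cos(v[2])]
for n,cap,foot in(("p",(246,185),(254,440)),("o",(506,176),(500,432))):
    a,b,d=can(cap,foot); print(n,np.round(inv(a),4),np.round(inv(b),4),d,"expect .084")
    # centre: foot end + 55mm
    print("   centre est",np.round(np.array(inv(b))+(np.array(inv(a))-inv(b))/d*.055,4))
E
```

```text
[ 0.4605 -0.3356 -0.0633] [[0.2, -0.4], [0.1, 0.4], [-0.1, 0.1], [-0.1, -0.2]]
[ 0.461  -0.3356 -0.0633] [[-0.3, -0.4], [-0.4, 0.5], [-0.5, 0.2], [-0.4, -0.3], [0.4, -0.0], [1.2, 0.0]]
p [0.0292 0.0378] [-0.0536  0.0389] 0.08283103479352595 expect .084
   centre est [0.0014 0.0382]
o [ 0.0314 -0.0356] [-0.0514 -0.0361] 0.08280779299917083 expect .084
   centre est [ 0.0036 -0.0358]
```

>>> carry_out:
  steps: "0 -0.287 -0.087 -0.016; 0 -0.287 -0.087 -0.016; 0 -0.287 -0.087 -0.016; 0 -0.287 -0.087 -0.016; 0 -0.287 -0.087 -0.016; 0 -0.287 -0.087 -0.016; 0 -0.287 -0.087 -0.016; 0 -0.287 -0.087 -0.016; 0 -0.287 -0.087 -0.016; 0 -0.287 -0.087 -0.016; 0 -0.287 -0.087 -0.016"
  grip: 0.7

```text
t: 18.27
position: [0.5643, -0.0517, 0.1984]
orientation: [-0.018, 0.711, -0.02, -0.703]
wrist_force: [0.7, -0.8, 0.0]
gripper_width: 0.0595
```

```bash
python3 - <<'E'
from ov import *
import pickle
p,R,s=tool(); print(s["t"],p,s["gripper_width"],R.round(3),s["qvel"].round(3))
c=get_calibration("wrist");im=read_camera("wrist"); pickle.dump((c,im),open("w11.pkl","wb"))
cv2.imwrite("pics/w11.png",cv2.resize(im[80:270,150:350],None,fx=4,fy=3,interpolation=cv2.INTER_CUBIC))
E
```

```text
18.2667 [ 0.56428946 -0.05174027  0.19839565] 0.059514353921256404 [[ 0.011 -0.053 -0.999]
 [-0.004 -0.999  0.053]
 [-1.     0.003 -0.011]] [ 0.019 -0.006  0.009 -0.003 -0.     0.002 -0.001]
```

View pics/w11.png

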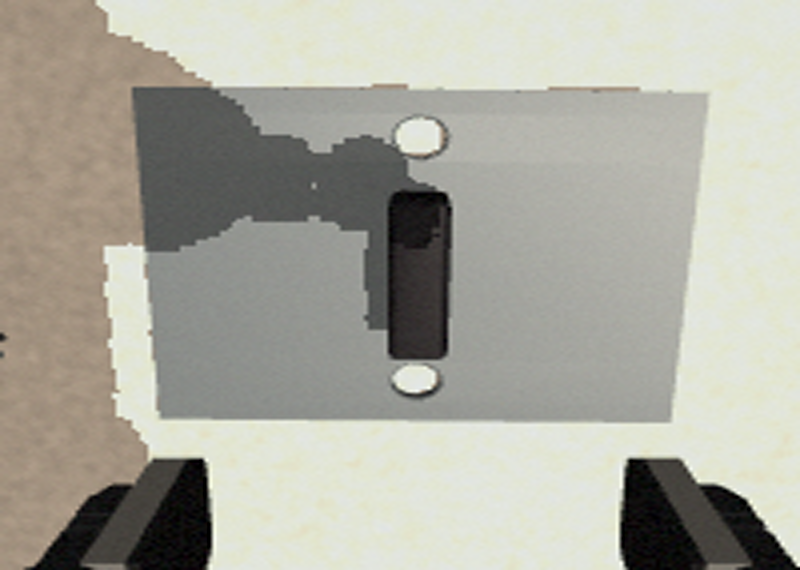

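```bash
cat > cov.py <<'E'
from box import *
KC=[(.072,.087,.006),(.072,-.087,.006),(-.072,-.087,.006),(-.072,.087,.006),(.053,0,.006),(-.053,0,.006)]
def fitcov(c,U,z0=0.):
    r=least_squares(lambda v:np.concatenate([proj(c,W(v,np.add(X,(0,0,z0))))-u for X,u in zip(KC,U) if u is not None]),[.56,-.05,-.06])
    return r.x,r.fun.reshape(-1,2)
E
python3 - <<'E'
from cov import *
c,im=pickle.load(open("w11.pkl","rb"))
f=lambda x,y:np.array([(y+.5)/3-.5+80,(x+.5)/4-.5+150])
v,r=fitcov(c,[f(133,87),f(709,94),f(672,422),f(159,418),f(420,137),f(416,379)]); print(v.round(4),r.round(1).tolist())
X=[v[0],v[1],.012]; print("delta",to_tool(X).round(4)); p,R,s=tool();print(np.arctan2(-R[1,2],-R[0,2]))
E
```

```text
[ 0.5657 -0.0545 -0.0667] [[-0.3, -0.2], [-0.6, 0.3], [0.1, -0.5], [0.0, 0.2], [0.3, 0.2], [0.7, 0.0]]
delta [0.1867 0.0016 0.0008]
-0.05457223907377907
```

>>> carry_out:
  steps: "0.03 0.001 0.0008 0.012; 0.07 0.0016 0.0008 0.012; 0.11 0.0016 0.0008 0.012; 0.14 0.0016 0.0008 0.012; 0.165 0.0016 0.0008 0.012; 0.18 0.0016 0.0008 0.012; 0.185 0.0016 0.0008 0.012; 0.185 0.0016 0.0008 0.012; 0.185 0.0016 0.0008 0.012"
  grip: 0.7

```text
t: 19.07
position: [0.5658, -0.0554, 0.0142]
orientation: [-0.023, 0.711, -0.025, -0.703]
wrist_force: [0.4, -0.5, 0.2]
gripper_width: 0.0597
```

>>> carry_out:
  steps: "0 0 0 0; 0 0 0 0; 0 0 0 0; 0 0 0 0; 0 0 0 0; 0 0 0 0; 0 0 0 0; 0 0 0 0"
  grip: 0
  force: 60

```text
t: 19.73
position: [0.5666, -0.0554, 0.0155]
orientation: [-0.023, 0.712, -0.025, -0.702]
wrist_force: [-0.3, -1.0, 6.1]
gripper_width: 0.017
```

>>> carry_out:
  steps: "-0.01 0 0 0; -0.03 0 0 0; -0.06 0 0 0; -0.1 0 0 0; -0.13 0 0 0; -0.13 0 0 0; -0.13 0 0 0; -0.13 0 0 0"

```text
t: 20.4
position: [0.564, -0.055, 0.1452]
orientation: [-0.023, 0.711, -0.025, -0.702]
wrist_force: [-0.1, -0.0, -2.5]
gripper_width: 0.0168
```

```bash
python3 - <<'E'
from ov import *
import pickle
p,R,s=tool(); print(s["t"],p,s["gripper_width"],R.round(3),s["qvel"].round(3),s["wrist_force"])
c=get_calibration("wrist");im=read_camera("wrist"); pickle.dump((c,im),open("w12.pkl","wb"))
cv2.imwrite("pics/w12.png",cv2.resize(im,None,fx=1.5,fy=1.5,interpolation=cv2.INTER_CUBIC))
E
```

```text
20.4 [ 0.56397298 -0.05497615  0.14521416] 0.016849815356181533 [[ 0.013 -0.068 -0.998]
 [-0.004 -0.998  0.068]
 [-1.     0.004 -0.013]] [-0.002  0.027  0.005  0.015  0.    -0.002  0.001] [-0.0912925  -0.0197206  -2.52845056]
```

View pics/w12.png

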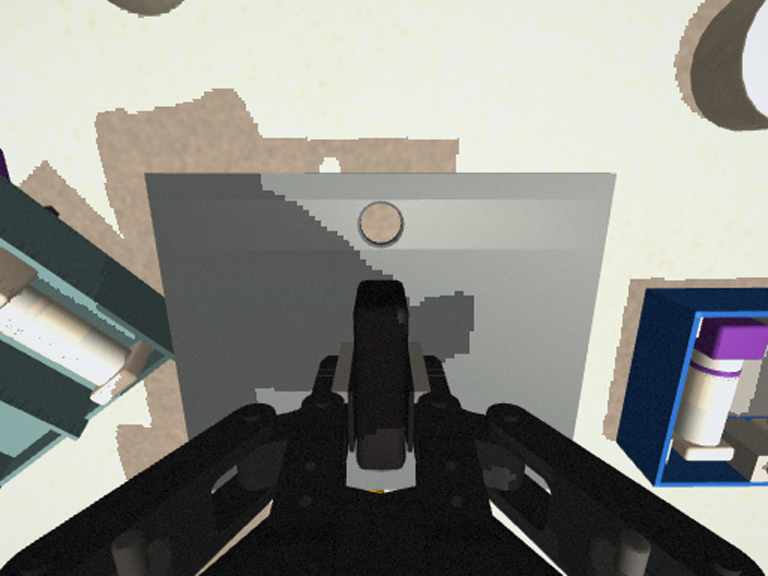

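```bash
cat > pl.py <<'E'
from cov import *
def fitheld(c,R,p,U,K,freez=True,zt=-.0097):
    B=np.stack([-R[:,2],-R[:,1],-R[:,0]],1)  # plate axes if aligned with tool
    def W2(v,X):
        o=p+B@np.array([v[0],v[1],v[3] if freez else zt])
        cc,ss=np.cos(v[2]),np.sin(v[2])
        return o+B@np.array([cc*X[0]-ss*X[1],ss*X[0]+cc*X[1],0])
    r=least_squares(lambda v:np.concatenate([proj(c,W2(v,X))-u for X,u in zip(K,U)]),[0,0,0,-.0097][:4 if freez else 3])
    return r.x,r.fun.reshape(-1,2)
E
python3 - <<'E'
from pl import *
c,im=pickle.load(open("w12.pkl","rb"))
p,R,s=tool()
f=lambda x,y:np.array([(y+.5)/1.5-.5,(x+.5)/1.5-.5])
K=[(.072,.087),(.072,-.087),(.053,0)]
U=[f(145,173),f(616,174),f(380.5,222.5)]
for z in(True,False):
    v,r=fitheld(c,R,p,U,K,z); print(v.round(4),r.round(2).tolist())
E
```

```text
[-0.0002 -0.0011 -0.0022 -0.01  ] [[-0.51, 0.11], [-0.51, -0.11], [1.07, 0.0]]
[-0.0002 -0.0011 -0.0022] [[-0.5, -0.16], [-0.5, 0.16], [1.14, 0.0]]
```

>>> carry_out:
  steps: "0 0.03 0.008 0; 0 0.065 0.018 0; 0 0.1 0.028 -0.007; 0 0.14 0.041 -0.007; 0 0.18 0.053 -0.007; 0 0.22 0.065 -0.007; 0 0.255 0.075 -0.007; 0 0.278 0.082 -0.007; 0 0.286 0.0838 -0.007; 0 0.286 0.0838 -0.007; 0 0.286 0.0838 -0.007; 0 0.286 0.0838 -0.007"

```text
t: 21.45
position: [0.4612, -0.3324, 0.1437]
orientation: [-0.02, 0.711, -0.021, -0.703]
wrist_force: [-0.1, 0.2, -1.6]
gripper_width: 0.0168
```

```bash
python3 - <<'E'
from ov import *
import pickle
p,R,s=tool(); print(s["t"],p,s["gripper_width"],R.round(4),s["qvel"].round(3),s["wrist_force"],np.arctan2(-R[1,2],-R[0,2]))
c=get_calibration("wrist");im=read_camera("wrist"); pickle.dump((c,im,p,R),open("w13.pkl","wb"))
cv2.imwrite("pics/w13.png",cv2.resize(im,None,fx=1.5,fy=1.5,interpolation=cv2.INTER_CUBIC))
print(to_tool([.4609,-.3345,p[2]]))
E
```

```text
21.45 [ 0.46124328 -0.33235634  0.14371289] 0.016818679021182916 [[ 0.0107 -0.0585 -0.9982]
 [-0.0021 -0.9983  0.0585]
 [-0.9999  0.0015 -0.0108]] [-0.011 -0.01  -0.001 -0.003  0.002  0.     0.005] [-0.09101566  0.15944838 -1.60951817] -0.058493494202835845
[0.00027413 0.00224177 0.00042242]
```

View pics/w13.png

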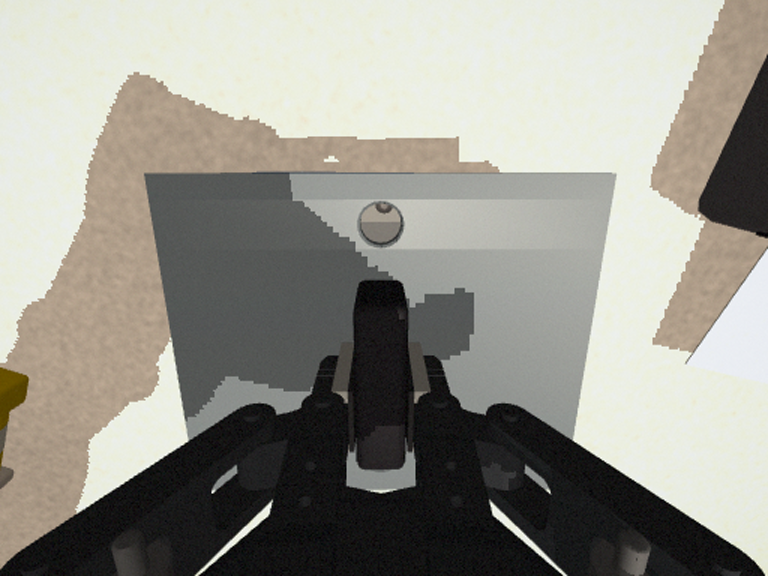

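```bash
python3 - <<'E'
from pl import *
c,im,p,R=pickle.load(open("w13.pkl","rb"))
cv2.imwrite("pics/w13c.png",cv2.resize(im[125:175,225:285],None,fx=10,fy=10,interpolation=cv2.INTER_CUBIC))
v=[.4607,-.3345,-.0633]
B=np.stack([-R[:,2],-R[:,1],-R[:,0]],1)
hole=p+B@np.array([.053-.0002,-.0001,-.0097]); print("hole proj",proj(c,hole))
for y0 in(-.3345,-.3356):
  print("pin proj",proj(c,W([.4607,y0,-.0633],(.053,0,.064))))
E
```

```text
hole proj [148.86095354 251.66584698]
pin proj [136.67281361 254.9004172 ]
pin proj [136.59342163 256.23268247]
```

View pics/w13c.png

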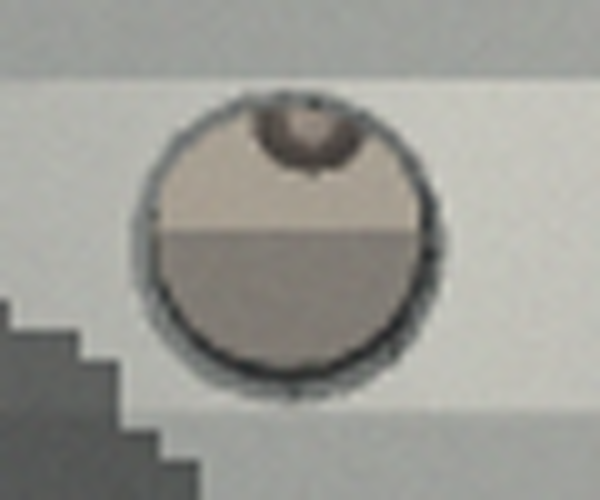

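>>> carry_out:
  steps: "0.01 0.0014 0.0008 0.003; 0.025 0.0014 0.0009 0.003; 0.04 0.0014 0.001 0.003; 0.052 0.0014 0.0012 0.003; 0.057 0.0014 0.0012 0.003; 0.057 0.0014 0.0012 0.003; 0.057 0.0014 0.0012 0.003; 0.057 0.0014 0.0012 0.003"

```text
t: 22.17
position: [0.4614, -0.3336, 0.0876]
orientation: [-0.02, 0.711, -0.022, -0.703]
wrist_force: [0.2, 0.9, -2.3]
gripper_width: 0.0172
```

```bash
python3 - <<'E'
from pl import *
p,R,s=tool(); print(s["t"],p,s["gripper_width"],R.round(4),s["qvel"].round(3),s["wrist_force"],np.arctan2(-R[1,2],-R[0,2]))
c=get_calibration("wrist");im=read_camera("wrist"); pickle.dump((c,im,p,R),open("w14.pkl","wb"))
cv2.imwrite("pics/w14c.png",cv2.resize(im[125:175,225:285],None,fx=10,fy=10,interpolation=cv2.INTER_CUBIC))
S=read_camera("side"); cv2.imwrite("pics/s14.png",cv2.resize(S[60:200,250:400],None,fx=4,fy=4,interpolation=cv2.INTER_CUBIC))
B=np.stack([-R[:,2],-R[:,1],-R[:,0]],1)
hole=p+B@np.array([.053-.0002,-.0001,-.0097]); print("hole proj",proj(c,hole),hole)
print("pin proj",[proj(c,W([.4604,-.3338,-.0633],(.053,0,z))) for z in(.050,.064)])
E
```

```text
22.1667 [ 0.46142925 -0.33362224  0.08755104] 0.01723364382694853 [[ 0.012  -0.0603 -0.9981]
 [-0.0031 -0.9982  0.0602]
 [-0.9999  0.0023 -0.0121]] [ 0.005 -0.006 -0.    -0.004 -0.001  0.    -0.   ] [ 0.16500932  0.92838102 -2.29097601] -0.060282310332367466
hole proj [148.86042357 251.58872561] [ 0.5142394  -0.33693249  0.07849175]
pin proj [array([144.09531345, 252.1907454 ]), array([146.97558929, 252.13879378])]
```

View pics/w14c.png

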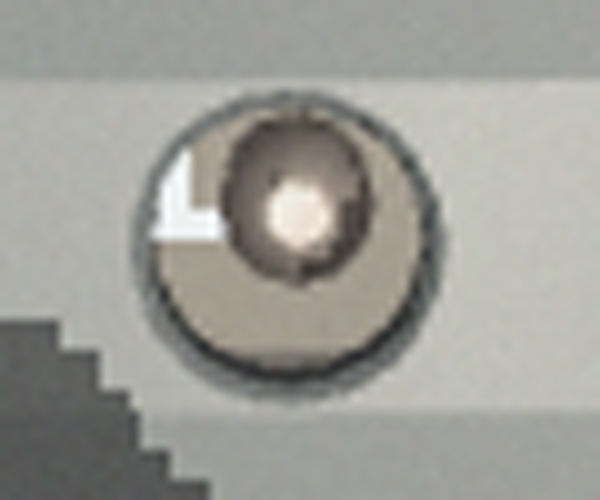

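View pics/s14.png

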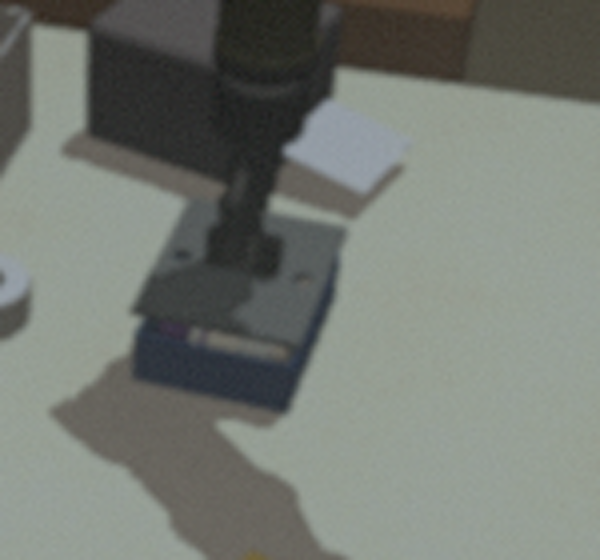

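```bash
python3 - <<'E'
from pl import *
c,im,p,R=pickle.load(open("w14.pkl","rb"))
B=np.stack([-R[:,2],-R[:,1],-R[:,0]],1)
hole=p+B@np.array([.053-.0002,-.0001,-.0097])
a=proj(c,hole)
obs=np.array([125+(215+.5)/10-.5,225+(300+.5)/10-.5]); hob=np.array([125+(245.5)/10-.5,225+290.5/10-.5])
for b in ((0,0),(.001,0),(0,.001)):
    X=hole.copy(); X[2]=.064; X[:2]+=b; print(b,proj(c,X)-a)
print("obs",obs-hob)
# estimate with bias = hob-a added as pixel shift
q=onz(c,obs-(hob-a),.064); print("pin-hole world",q-hole, "box axes", B.T@(q-hole))
E
```

```text
(0, 0) [-3.38243988  0.10390589]
(0.001, 0) [-4.99450352e+00  3.81405295e-03]
(0, 0.001) [-3.28471782 -1.4966471 ]
obs [-3.  1.]
pin-hole world [-0.00027074 -0.00054315 -0.01449175] box axes [-0.0004131  -0.00052465 -0.01448907]
```

>>> carry_out:
  steps: "0.004 0.0005 0.0004 0; 0.008 0.0005 0.0005 0; 0.012 0.0005 0.0006 0; 0.015 0.0005 0.0006 0; 0.018 0.0005 0.0006 0; 0.02 0.0005 0.0006 0; 0.022 0.0005 0.0006 0; 0.0225 0.0005 0.0006 0; 0.0225 0.0005 0.0006 0"

```text
t: 23.02
position: [0.4609, -0.3344, 0.0655]
orientation: [-0.02, 0.711, -0.023, -0.702]
wrist_force: [-2.2, 1.4, 0.8]
gripper_width: 0.0169
```

```bash
python3 - <<'E'
from pl import *
p,R,s=tool(); print(s["t"],p,s["gripper_width"],s["wrist_force"],s["torque"])
im=read_camera("wrist")
S=read_camera("side"); 
a=cv2.resize(im[100:200,190:310],None,fx=4,fy=4,interpolation=cv2.INTER_CUBIC)
b=cv2.resize(S[90:190,270:370],None,fx=4,fy=4,interpolation=cv2.INTER_CUBIC)
cv2.imwrite("pics/w15.png",np.hstack([a,b[:400]]) if a.shape[0]==b.shape[0] else a)
E
```

```text
23.0167 [ 0.4609346  -0.33437619  0.0655389 ] 0.01694999333078923 [-2.24553444  1.41485137  0.81935521] [0.18205893 0.31345666 0.06825972]
```

View pics/w15.png

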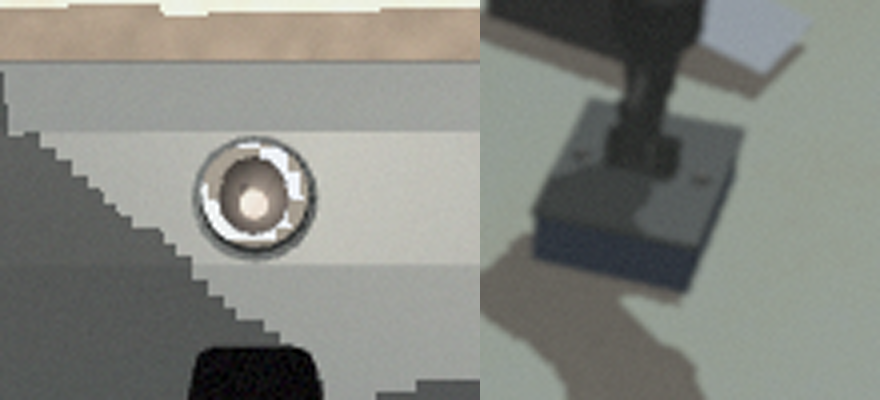

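>>> carry_out:
  steps: "0.001 0 0 0; 0 0 0 0; 0 0 0 0; 0 0 0 0; 0 0 0 0; 0 0 0 0; -0.02 0 0 0; -0.05 0 0 0; -0.09 0 0 0; -0.13 0 0 0; -0.15 0 0 0; -0.15 0 0 0"
  grip: 0.7

```text
t: 24.12
position: [0.4613, -0.3352, 0.2209]
orientation: [-0.019, 0.714, -0.024, -0.7]
wrist_force: [0.2, 0.2, 0.1]
gripper_width: 0.0598
```

```bash
python3 - <<'E'
from pl import *
p,R,s=tool(); print(s["t"],p,s["gripper_width"],s["wrist_force"],R.round(3))
c=get_calibration("wrist");im=read_camera("wrist"); pickle.dump((c,im,p,R),open("w16.pkl","wb"))
cv2.imwrite("pics/w16.png",cv2.resize(im[80:260,150:350],None,fx=4,fy=3,interpolation=cv2.INTER_CUBIC))
S=read_camera("side"); cv2.imwrite("pics/s16.png",cv2.resize(S,None,fx=1.5,fy=1.5,interpolation=cv2.INTER_CUBIC))
E
```

```text
24.1167 [ 0.46131395 -0.33515076  0.22089032] 0.059813588415995426 [0.15167858 0.18342215 0.05584474] [[ 0.02  -0.061 -0.998]
 [-0.009 -0.998  0.061]
 [-1.     0.008 -0.02 ]]
```

View pics/w16.png

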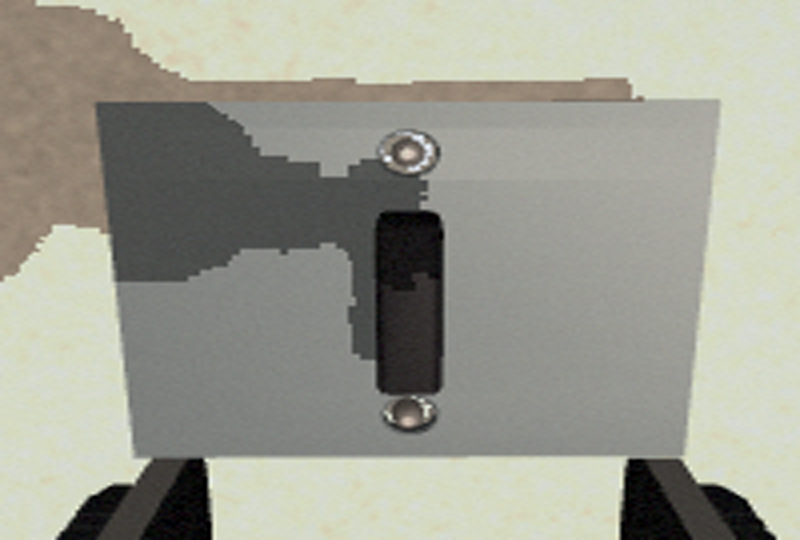

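View pics/s16.png

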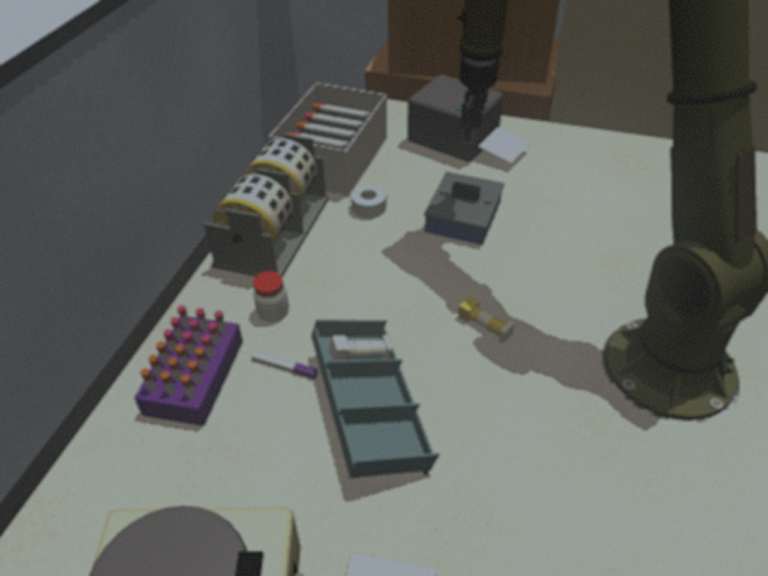

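```bash
python3 - <<'E'
from pl import *
c,im,p,R=pickle.load(open("w16.pkl","rb"))
f=lambda x,y:np.array([(y+.5)/3-.5+80,(x+.5)/4-.5+150])
U=[f(97,101),f(720,99),f(685,457),f(134,458),f(408,152),f(411,413)]
for z in(.044,.05,.056,.062):
    v,r=fitcov(c,U,z); print(z,v.round(4),np.sqrt((r**2).mean()).round(2))
def full(v):
    Q=Rn.from_euler("ZYX",v[3:]).as_matrix()
    return np.concatenate([proj(c,v[:3]+Q@np.array(X))-u for X,u in zip(KC,U)])
r=least_squares(full,[.46,-.334,.05,-.06,0,0]);print(r.x.round(4),np.abs(r.fun).max().round(2))
E
```

```text
0.044 [ 0.4593 -0.3357 -0.0591] 1.24
0.05 [ 0.4604 -0.3358 -0.0591] 0.37
0.056 [ 0.4614 -0.3358 -0.0591] 1.08
0.062 [ 0.4624 -0.3359 -0.0591] 2.22
[ 0.4605 -0.3357  0.0501 -0.0585  0.0222 -0.0066] 0.45
```

```bash
python3 - <<'E'
from rig import *
close_job(); s=state(); print(s["t"],s["wrist_force"])
E
```

```text
the job is handed in; nothing more can be done
the job is handed in; nothing more can be done
```

The job is handed in, finished about 24 s into the 67 s allowed. Both canisters are in the box with the cover seated on it; `close_job()` gives no verdict, so success rests on my own checks.

- **Canisters:** The orange one went into `cradle_b` and the purple one into `cradle_a`. In the wrist view before covering, both lay level with centres about 4 mm and 1 mm from their rest points.
- **Cover:** The last wrist picture shows both pins through the holes. The plate fit gave an underside height of 50.1 mm (rim 50 mm), an offset from the box of under 1 mm, and a yaw difference of about 0.005 rad. The fitted tilt was about 0.02 rad, which is within measurement noise and under the 0.06 limit.
- **Bystanders:** In the last side picture the white canister is in its bin, and the jar, label roll, marker and yellow look-alike look unmoved. I did not measure their positions again.
- **Robot:** It finished clear of everything, with the gripper open about 15 cm above the cover grasp height and wrist force near zero.

**Disagreements:** The top and wrist cameras differed by about 2.7 mm on the box's y position. I corrected for this using the apparent offset of the held plate and the pin seen through the far hole. My first canister fit used a wrong rotation order; I found and fixed it before any grasp. The tool also picked up a small tilt of 0.01–0.02 rad during the run, which the moves cannot correct.

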